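Start the mini centrifuge

TASK

Start the mini centrifuge with closed fingers: push its raised lid down until it is fully shut, then press the square key fully down, and then press the long bar key fully down. Only push: do not raise the lid any further, do not press the round key, and leave the things standing around the centrifuge where they are.

Things in the scene. Friction and masses are not known exactly. Their poses are not given: they have to be found in the camera images.
- centrifuge: White mini centrifuge, fixed to the bench. Origin at the centre of its footprint, on the bench; its z is up, its -x axis points to its key side (roughly to the robot), its lid hinge is on the +x side. From the origin its body spans x -128 to +120 mm, y -95 to +95 mm. The grey key ledge (x -128 to -60 mm) is 50 mm high, the rest 73 mm high.
- lid (a joint): Angle of the centrifuge's lid, rad: 0 fully shut (level), grows as it opens; starts between about 0.6 and 0.95. The hinge is stiff: the lid stays where it is left and needs 2 to 4 N at its tab to move. The lid is a grey disc 136 mm across and 8 mm thick with a black dome, 42 mm high in all; shut, its dome top is 117 mm above the bench. No latch.
- lid_push (a point): Where to push: on the upper face of the lid's flat grey front tab (44 mm wide, reaching 10 mm further out). 150 mm from the hinge line and 8 mm above the lid's underside, which passes through the hinge line. Lid shut: 83 mm above the bench, at x -45 mm, y 0 of the centrifuge. The tab swings down and towards the key side as the lid shuts. Turns with the lid.
- lid_hinge (a point): Middle of the lid's hinge line, at x +105 mm, y 0, z 75 mm of the centrifuge; the hinge line runs along the centrifuge's y axis. Orientation as the centrifuge.
- square_top (a point): Centre of the top of the square key, 22 x 22 mm, white; 62 mm above the bench when up, 56 mm when down, 10 mm proud of its surround when up. Built into a black surround on the centrifuge's key ledge; the three keys stand in a row along the centrifuge's y axis, 60 mm apart, and their order in the row changes. 
- square_key (a joint): Travel of the square key, m: 0 up, 0.006 fully down. A latching key: it slides straight down against a steady 4 N or so of friction and stays where it is pushed; it does not spring back.
- bar_top (a point): Centre of the top of the long bar key, 15 mm along the centrifuge's x by 38 mm along its y, white; same heights as the square key. Built into a black surround on the centrifuge's key ledge; the three keys stand in a row along the centrifuge's y axis, 60 mm apart, and their order in the row changes. 
- bar_key (a joint): Travel of the long bar key, m: 0 up, 0.006 fully down. A latching key: it slides straight down against a steady 4 N or so of friction and stays where it is pushed; it does not spring back.
- round_top (a point): Centre of the top of the round key, 22 mm across, white; same heights as the square key. Not to be pressed. Built into a black surround on the centrifuge's key ledge; the three keys stand in a row along the centrifuge's y axis, 60 mm apart, and their order in the row changes. 
- round_key (a joint): Travel of the round key, m: 0 up, 0.006 fully down. A latching key: it slides straight down against a steady 4 N or so of friction and stays where it is pushed; it does not spring back.
- dropper: Bystander: small green glass bottle with a white cap, 30 mm across, 82 mm tall, beside the centrifuge on one side; origin at the centre of its underside
- carton: Bystander: paper carton 70 x 45 x 32 mm high, beside the centrifuge on the other side; origin at the centre of its underside
- vial: Bystander: small capped jar, 30 mm across, 50 mm tall, in front of the centrifuge's keys (its centre 50 to 75 mm before the front edge); origin at the centre of its underside
- reader: Bystander: white handheld reader lying flat, 130 x 60 x 30 mm high; origin at the centre of its underside
- slide_box: Bystander: flat plastic slide box 85 x 100 x 34 mm high; origin at the centre of its underside

How it is judged:
By the outcome, as a careful person would: the job done as asked, in the order asked, and still so for the second after the job is handed in, with the robot touching nothing.
It also fails if it takes over 45 s, if anything falls off the work surface, if the arm or the gripper's body presses on something with over 40 N, if the wrist force passes 120 N, or if a joint passes its speed limit or range.

ROBOT

A 7-joint arm with a two-finger parallel gripper is mounted at the origin on the work surface. World frame = base frame: x ahead of the robot, y to its left, z up, the work surface at z = 0. Lengths are in mm, angles in rad, forces in N, time in s.
With the tool pointing down it reaches from about 425 to 875 mm from the base axis. Payload 4.7 kg.
Tool frame: the origin (TCP) lies at the very end of the fingers, on their centre line; the grasp point (between the pads) lies 19 mm behind it; z points along the fingers, y is the line along which they close (so a half turn about z gives the same grasp; the last joint's range is limited). The gripper opens to 87 mm and grips with 3 to 60 N. Pads are 19 mm wide; open, the fingers measure 117 mm over their backs; the gripper's body (75 mm by 190 mm) begins 51 mm behind the grasp point.
Start: joints at [-1.19, 0.321, -0.07, 1.45, 0.023, 1.371, -0.057], TCP at [233.138, 606.772, 222.587] pointing down, gripper open.
Joint ranges: [-2.86, 2.86], [-0.3, 2.09], [-1.38, 1.24], [0.06, 2.45], [-1.56, 4.7], [0.09, 2.05], [-2.69, 2.69]. Speed limits (rad/s): [2.57, 2.57, 3.14, 3.14, 3.14, 3.14, 3.14].

INTERFACE

Orientations are given as a unit quaternion [x, y, z, w].
In Python, from cell import * gives the robot as it stands. The module is installed in compiled form; this text tells all that it offers.
- The arm moves only by the tool apply_moves, never from a script. Its argument "motion" is one flat list of numbers, 6 for each row, row after row: the shift along the world's x, y, z in units of 40 mm (1.0 is 40 mm), then the turn, a rotation vector about the world's x, y, z in units of 6 degrees (1.0 is 6 degrees). A call has 1 to 20 rows; each row shifts and turns the commanded pose from where the row before left it; what a row does not reach is not made up. A row lasts 1/12 s, in which the tool goes at most 41.7 mm and 7.16 degrees, less where a joint would pass 70% of its speed; a pose out of reach is approached as far as the arm can. A call is refused whole if a number of a shift passes 1 or a number of a turn 1, either way. A call with a gripper value outside its range is refused whole. "jaw" is the opening, from 0 (shut) to 1 (fully open), set as the call begins (left out, the last holds). The fingers move at their own pace and stop on an object; "squeeze" is the grip in N (left out, the last holds). Time passes only in rows, so rows that do not move let the fingers close. It gives the time, the measured TCP pose, the force, the opening and the grip force at its end, in the units of the state.
- observe(): the state, without advancing time (a new reading comes with each control period).
- get_image(name): name is "scene" or "top" or "wrist"; returns a dict with "img" (384x512x3 uint8, red, green, blue), "camera_matrix" (3x3 intrinsics, pixels), "position" and "attitude" of the camera in the world; the wrist camera has in their place "T_tool_cam" (4x4, takes a point from camera to tool coordinates, whose origin is the TCP and whose axes are the flange's). Camera axes: x right, y up, looking along -z (the intrinsics and any distortion apply to the point x, -y, -z); pixel columns grow to the right and rows downward; lengths in mm; the calibration is good to about 2 mm. A picture is of the moment at which its call begins: read the wrist's pose just before it. There is no depth.
- finish_job(): hands the job in; it is judged then, once.
Trained networks look in a picture, given as the dict that the camera call returned (one of the last four; its "shot" number tells which), for a name from the list of things; names that differ only in an ending like _2 or _b are one class to them, and where a whole thing is asked for, a point or a joint stands for the part that bears it (a point fixed in the world has none). Each returns a list of dicts, best first, with "score" (0 to 1); they miss things now and then, are a little off and sometimes report something else, mostly with a low value. They report only what shows in the picture. A call takes as long as a camera call.
- regions_of(query, picture): "mask" (384x512 bool, what is visible of it) and "box" ([centre column, centre row, width, height] in pixels, round what is visible of it).
- tip_of(query, picture): "pixel" ([column, row] in pixels: a listed point, or the origin of a listed thing).
The state is a dict: "clock": time; "q": joint angles; "dq": joint speeds; "effort": joint torques, N m; "eef_pos": TCP position; "ee_rot": TCP orientation; "ft_force": force on the tool from outside, world axes, zero at the start; "ft_torque": the same for the moment, N m; "width": opening from 0.0 (shut) to 1.0 (fully open); "finger_force": force on a finger pad.
Only numpy, scipy, OpenCV 4.12 (cv2) and the standard library are available. Lean on these libraries where they do the work, as an engineer would, in place of code of your own. Each camera call takes 0.05 s, during which the arm holds its last target. There are 200 camera calls.

## Working session

There is one attempt and no reset: what is moved stays moved. The work goes in short steps, Python scripts to look and compute and a tool call to move; the robot and the scene stay as the last step left them, time stands still between calls to the robot, and variables do not carry over. Pictures are saved under pics/ and viewed, at most 10 in all, crops included, and the job is handed in when it is done.

Besides the shell and the picture viewer there is one more tool, called after "Emit:" as a command line: name --argument value ..., lists and objects as JSON in quotes. apply_moves: Moves the arm, as the interface text tells. Its arguments: {"type":"object","properties":{"motion":{"type":"array","items":{"type":"number"}},"jaw":{"type":"number"},"squeeze":{"type":"number"}},"required":["motion"]}

```bash
mkdir -p pics
cat > h.py <<'E'
from cell import *
import numpy as np, cv2
from scipy.spatial.transform import Rotation as R
def cam(p,st=None):
    K=np.array(p["camera_matrix"],float)
    if "T_tool_cam" in p:
        T=np.eye(4);T[:3,:3]=R.from_quat(st["ee_rot"]).as_matrix();T[:3,3]=st["eef_pos"]
        M=T@np.array(p["T_tool_cam"]);return K,M[:3,:3],M[:3,3]
    a=np.array(p["attitude"],float)
    Rm=a if a.shape==(3,3) else R.from_quat(a).as_matrix()
    return K,Rm,np.array(p["position"],float)
def ray(c,px):
    K,Rm,o=c
    v=np.linalg.inv(K)@[px[0],px[1],1]; d=Rm@[v[0],-v[1],-v[2]]
    return o,d/np.linalg.norm(d)
def atz(c,px,z):
    o,d=ray(c,px);return o+d*(z-o[2])/d[2]
def tri(rs):
    A=sum(np.eye(3)-np.outer(d,d) for o,d in rs);b=sum((np.eye(3)-np.outer(d,d))@o for o,d in rs)
    return np.linalg.solve(A,b)
def save(p,n): cv2.imwrite("pics/"+n,p["img"][:,:,::-1])
E
python3 - <<'E'
from h import *
np.set_printoptions(precision=1,suppress=True)
s=observe();print(s)
ps={n:get_image(n) for n in("scene","top")}
cs={n:cam(p) for n,p in ps.items()}
for n in ps: print(n,ps[n].keys(),cs[n][2],ps[n]["attitude"])
for q in["centrifuge","lid_push","lid_hinge","square_top","bar_top","round_top","dropper","carton","vial","reader","slide_box"]:
    rs=[]
    for n in ps:
        t=tip_of(q,ps[n])[:2]
        print(q,n,[(np.round(x["pixel"],1),round(x["score"],2)) for x in t])
        if t: rs.append(ray(cs[n],t[0]["pixel"]))
    if len(rs)==2: print("   ",tri(rs))
cv2.imwrite("pics/a.png",cv2.resize(np.vstack([ps[n]["img"] for n in ps]),None,fx=.78,fy=.78)[:,:,::-1])
E
```

```text
{'clock': 0.0, 'q': array([-1.2,  0.3, -0.1,  1.5,  0. ,  1.4, -0.1]), 'dq': array([ 0.,  0.,  0.,  0., -0.,  0., -0.]), 'effort': array([  0. , -49.1,  -0.4, -31.3,  -0.1,   0. ,   0. ]), 'eef_pos': array([233. , 606.2, 221.5]), 'ee_rot': array([ 0.2,  1. , -0. , -0. ]), 'ft_force': array([-0.1,  0.7,  0.5]), 'ft_torque': array([ 0.,  0., -0.]), 'finger_force': 0.0, 'width': 1.0045696663805144}
scene dict_keys(['img', 'camera_matrix', 'position', 'attitude', 'shot']) [1051.8 -109.1  913.4] [0.2 0.2 0.6 0.8]
top dict_keys(['img', 'camera_matrix', 'position', 'attitude', 'shot']) [449.7  26.5 906.8] [-0.   0.   0.7 -0.7]
centrifuge scene [(array([210.1, 223.1]), 0.97)]
centrifuge top [(array([305.6, 193.9]), 0.8)]
    [554.6 -84.8   0.8]
lid_push scene []
lid_push top [(array([319.2, 190.9]), 0.67), (array([308.8, 144.9]), 0.61)]
lid_hinge scene [(array([215.8, 250.3]), 0.93), (array([210.2, 222.8]), 0.61)]
lid_hinge top [(array([308.7, 146.2]), 0.75)]
    [655.9 -87.5  63.6]
square_top scene [(array([220.9, 171. ]), 0.6)]
square_top top [(array([288.5, 234.8]), 0.52)]
    [457.7 -34.9  61.9]
bar_top scene [(array([171.2, 181.8]), 0.68)]
bar_top top [(array([338.8, 232.5]), 0.52)]
    [ 461.3 -148.8   67. ]
round_top scene []
round_top top [(array([310.2, 235.6]), 0.43)]
dropper scene []
dropper top [(array([244.9, 201.7]), 0.69)]
carton scene [(array([145. , 258.1]), 0.62)]
carton top [(array([371.9, 178.9]), 0.64)]
    [ 593.2 -248.5  -16.2]
vial scene [(array([197.7, 158.8]), 0.76), (array([220.3, 171.9]), 0.59)]
vial top []
reader scene [(array([309.6, 203.3]), 0.75)]
reader top [(array([205.9, 189. ]), 0.68)]
    [567.6 155.8   3.7]
slide_box scene [(array([ 90.3, 254.3]), 0.61)]
slide_box top [(array([423.3, 187.7]), 0.59)]
    [ 566.8 -359.3   15.2]
```

View pics/a.png

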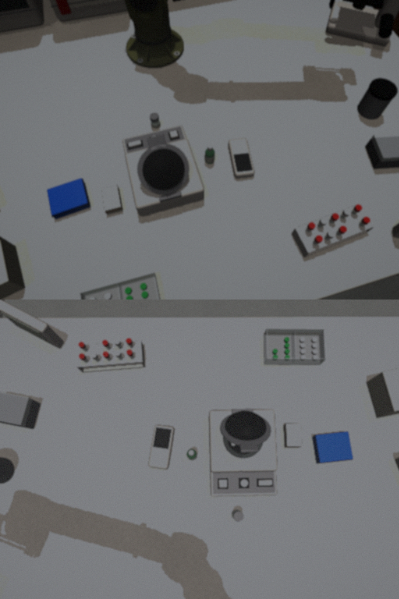

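Emit:
apply_moves --motion '[0,0,1,0,0,0,0,0,1,0,0,0,0.4,-0.9,0,0,0,0.2,0.4,-0.9,0,0,0,0.2,0.4,-0.9,0,0,0,0.2,0.4,-0.9,0,0,0,0.2,0.4,-0.9,0,0,0,0.2,0.4,-0.9,0,0,0,0.2,0.4,-0.9,0,0,0,0.2,0.4,-0.9,0,0,0,0.2,0.4,-0.9,0,0,0,0.2,0.2,-0.9,0,0,0,0.2,0.2,-0.9,0,0,0,0.2,0.2,-0.9,0,0,0,0.2,0.2,-0.9,0,0,0,0.2,0.2,-0.9,0,0,0,0.2,0.2,-0.9,0,0,0,0.2,0.2,-0.9,0,0,0,0.2,0.2,-0.9,0,0,0,0.2,0.2,-0.9,0,0,0,0.2]' --jaw 0

```text
clock: 2.87
eef_pos: [449.1, -43.1, 302.9]
ee_rot: [-0.006, 1.0, 0.0, 0.001]
ft_force: [1.5, 1.0, 0.8]
width: 0.005
finger_force: 0.0
```

Run:
```python
from h import *
np.set_printoptions(precision=2,suppress=True)
s=observe();print(s["clock"],s["q"],s["eef_pos"],s["ee_rot"],s["width"])
Rm=R.from_quat(s["ee_rot"]).as_matrix();print(Rm)
p=get_image("wrist");c=cam(p,s);print("cam",c[2])
for q in["centrifuge","lid_push","lid_hinge","square_top","bar_top","round_top","dropper","vial","carton"]:
    t=tip_of(q,p)[:2]
    z={"lid_hinge":75,"lid_push":150}.get(q,62 if "top" in q else 0)
    print(q,[(np.round(x["pixel"],1),round(x["score"],2),atz(c,x["pixel"],z)) for x in t])
save(p,"w1.png")
```

```text
2.8667 [-0.63 -0.19  0.58  1.8   0.1   1.5   1.52] [449.14 -43.14 302.93] [-0.01  1.    0.    0.  ] 0.005372901243258777
[[-1.   -0.01  0.  ]
 [-0.01  1.    0.  ]
 [-0.    0.   -1.  ]]
cam [378.49 -44.19 465.49]
centrifuge [(array([226.4, 221. ]), 0.95, array([553.22, -89.03,   0.  ]))]
lid_push []
lid_hinge []
square_top [(array([262.4, 173.6]), 0.58, array([456.91, -30.23,  62.  ]))]
bar_top [(array([177.1, 175.1]), 0.79, array([ 460.38, -153.04,   62.  ])), (array([263.1, 171.8]), 0.41, array([454.27, -29.27,  62.  ]))]
round_top [(array([222.8, 175. ]), 0.7, array([459.55, -87.23,  62.  ])), (array([313. , 215.5]), 0.59, array([519.89,  46.73,  62.  ]))]
dropper [(array([313.3, 217.1]), 0.7, array([544.53,  61.41,  -0.  ]))]
vial [(array([234.1, 108.9]), 0.72, array([366.47, -74.31,   0.  ]))]
carton [(array([139.2, 245.8]), 0.7, array([ 601.66, -244.69,    0.  ]))]
```

View pics/w1.png

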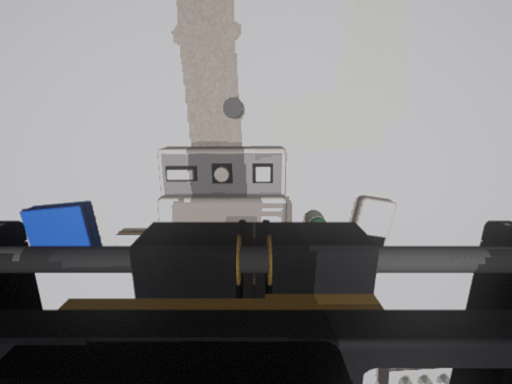

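Emit:
apply_moves --motion '[0.75,-0.27,0.2,0,0,0.05,0.75,-0.27,0.2,0,0,0.05,0.75,-0.27,0.2,0,0,0.05,0.75,-0.27,0.2,0,0,0.05,0,0,0,0,0,0]'

```text
clock: 3.78
eef_pos: [573.7, -84.7, 333.0]
ee_rot: [-0.016, 1.0, -0.003, -0.0]
ft_force: [-1.0, 0.4, -1.2]
width: 0.007
finger_force: 0.0
```

Run:
```python
from h import *
np.set_printoptions(precision=2,suppress=True)
s=observe();print(s["clock"],s["q"],s["eef_pos"],s["ee_rot"])
p=get_image("wrist");c=cam(p,s);print("cam",c[2],c[0])
t2=get_image("top");ct=cam(t2)
for n,P,C in(("w",p,c),("top",t2,ct)):
  for q in["lid_push","lid_hinge","centrifuge","square_top","bar_top","round_top"]:
    z={"lid_hinge":75,"lid_push":185}.get(q,62 if "top" in q else 0)
    print(n,q,[(np.round(x["pixel"],1),round(x["score"],2),atz(C,x["pixel"],z)) for x in tip_of(q,P)[:2]])
def prj(C,X):
    K,Rm,o=C;v=Rm.T@(X-o);v=K@[v[0],-v[1],-v[2]];return v[:2]/v[2]
H=np.array([658,-86,75.]);e=np.array([np.cos(.025),np.sin(.025),0])
for th in np.arange(.55,1.01,.1):
    X=H+e*(-150*np.cos(th)+8*np.sin(th))+[0,0,150*np.sin(th)+8*np.cos(th)]
    print(th,X,prj(c,X),prj(ct,X))
cv2.imwrite("pics/b.png",np.hstack([cv2.resize(p["img"][60:330,110:410],None,fx=1.33,fy=1.33),cv2.resize(t2["img"][100:280,230:430],(400,359))])[:,:,::-1])
```

```text
3.7833 [-0.55  0.16  0.74  1.47 -0.1   1.55  1.79] [573.66 -84.66 332.99] [-0.02  1.   -0.   -0.  ]
cam [503.3  -86.05 495.68] [[284.97   0.   253.71]
 [  0.   284.97 193.76]
 [  0.     0.     1.  ]]
w lid_push [(array([255.3, 158.5]), 0.82, array([546.42, -84.61, 185.  ]))]
w lid_hinge []
w centrifuge [(array([253.7, 143.6]), 0.74, array([546.52, -87.35,   0.  ]))]
w square_top [(array([297.2,  86. ]), 0.68, array([457.77, -27.58,  62.  ]))]
w bar_top [(array([212.9,  87.2]), 0.85, array([ 463.11, -148.14,   62.  ])), (array([391. , 163.9]), 0.72, array([565.1 , 123.52,  62.  ]))]
w round_top [(array([253.6,  87. ]), 0.64, array([461.04, -89.84,  62.  ])), (array([254.5, 148.2]), 0.26, array([547.95, -85.76,  62.  ]))]
top lid_push [(array([319. , 188.1]), 0.97, array([544.67, -86.14, 185.  ]))]
top lid_hinge [(array([309.4, 144.5]), 0.84, array([657.59, -84.33,  75.  ]))]
top centrifuge [(array([305.3, 194.6]), 0.6, array([553.47, -81.81,   0.  ]))]
top square_top [(array([286.8, 234.7]), 0.5, array([457.81, -31.9 ,  62.  ]))]
top bar_top [(array([310.9, 233.5]), 0.57, array([460.19, -84.96,  62.  ])), (array([341.6, 231.9]), 0.54, array([ 463.38, -152.63,   62.  ]))]
top round_top [(array([310.3, 194.8]), 0.64, array([545.88, -85.55,  62.  ])), (array([312. , 232.4]), 0.43, array([462.58, -87.44,  62.  ]))]
0.55 [534.34 -89.09 160.22] [251.8  145.09] [318.71 194.94]
0.65 [543.46 -88.86 172.15] [251.64 154.21] [319.41 189.58]
0.75 [553.73 -88.61 183.1 ] [251.47 164.75] [320.01 183.54]
0.85 [565.04 -88.32 192.97] [251.31 176.58] [320.52 176.9 ]
0.95 [577.28 -88.02 201.67] [251.15 189.51] [320.91 169.73]
```

View pics/b.png

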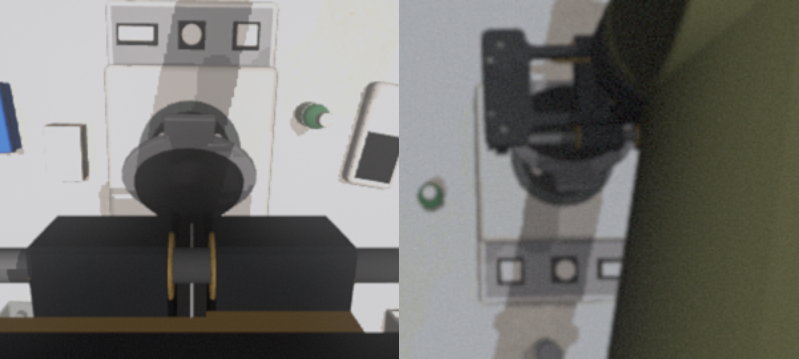

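Emit:
apply_moves --motion '[-0.1,-0.02,-0.8,0,0.8,0,-0.1,-0.02,-0.8,0,0.8,0,-0.1,-0.02,-0.8,0,0.8,0,-0.1,-0.02,-0.6,0,1,0,0,0,0,0,0,0]'

```text
clock: 4.9
eef_pos: [551.3, -85.6, 202.7]
ee_rot: [-0.016, 0.982, 0.001, -0.188]
ft_force: [-1.5, 2.4, -4.2]
width: 0.004
finger_force: 0.0
```

Run:
```python
from h import *
np.set_printoptions(precision=3,suppress=True)
s=observe();print(s["q"],s["eef_pos"],s["ft_force"]);print(R.from_quat(s["ee_rot"]).as_matrix())
p=get_image("wrist")
cv2.imwrite("pics/c.png",cv2.resize(p["img"][60:330,110:410],None,fx=2,fy=2)[:,:,::-1])
```

```text
[-0.419  0.507  0.716  1.416 -0.216  1.701  1.907] [551.28  -85.583 202.683] [-1.485  2.394 -4.226]
[[-0.929 -0.031 -0.369]
 [-0.032  0.999 -0.004]
 [ 0.369  0.008 -0.929]]
```

View pics/c.png

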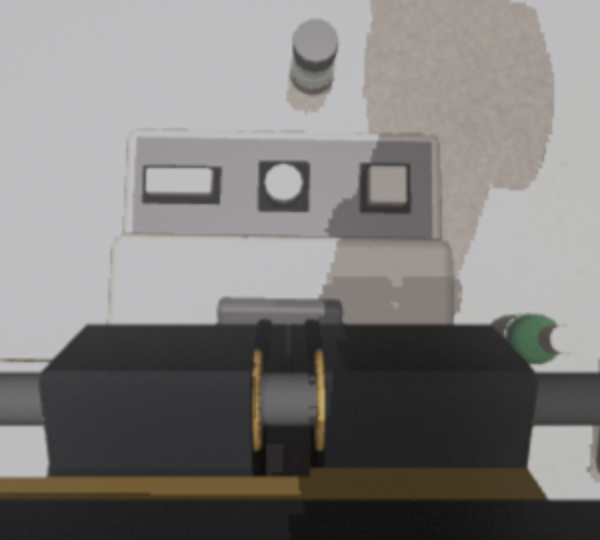

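Emit:
apply_moves --motion '[0.03,-0.04,-0.37,0,0,0,0.03,-0.04,-0.37,0,0,0,-0.2,0,-0.24,0,-0.43,0,-0.2,0,-0.24,0,-0.43,0,0,0,0,0,0,0]'

```text
clock: 5.37
eef_pos: [537.1, -91.6, 167.4]
ee_rot: [-0.014, 0.991, 0.004, -0.13]
ft_force: [-0.2, -1.0, 0.7]
width: 0.004
finger_force: 0.0
```

Run:
```python
from h import *
np.set_printoptions(precision=3,suppress=True)
s=observe();print(s["q"],s["dq"],s["eef_pos"],s["ft_force"])
p=get_image("wrist");s=observe();print(s["eef_pos"],s["ft_force"])
t=get_image("scene");
cv2.imwrite("pics/d.png",np.hstack([cv2.resize(p["img"][100:300,150:350],(400,400)),cv2.resize(t["img"][140:290,140:290],(400,400))])[:,:,::-1])
```

```text
[-0.464  0.402  0.731  1.591 -0.202  1.505  1.899] [ 0.015  0.044 -0.009 -0.101 -0.017  0.088  0.013] [537.061 -91.581 167.401] [-0.157 -1.015  0.664]
[538.403 -91.103 168.273] [-0.333 -0.1    0.402]
```

View pics/d.png

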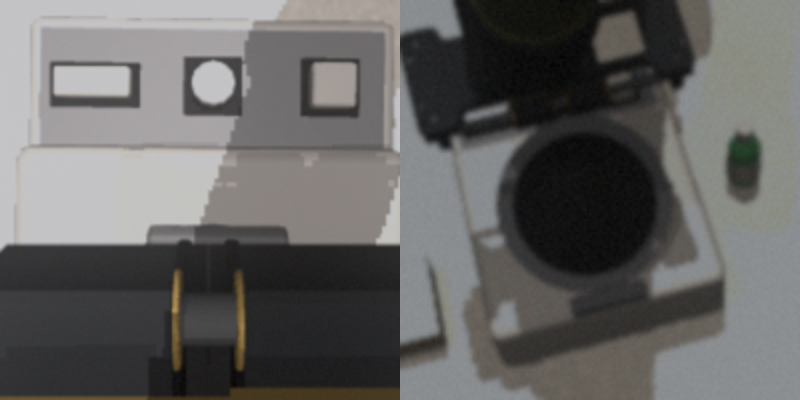

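Emit:
apply_moves --motion '[-0.02,0.03,-0.15,0,0,0,-0.02,0.03,-0.15,0,0,0,-0.16,0,-0.28,0,-0.42,0,-0.16,0,-0.28,0,-0.42,0,-0.1,0,-0.3,0,-0.42,0,-0.1,0,-0.3,0,-0.42,0,0,0,0,0,0,0,0,0,0,0,0,0]'

```text
clock: 6.13
eef_pos: [516.8, -88.0, 107.3]
ee_rot: [-0.016, 0.999, 0.001, -0.046]
ft_force: [-0.5, 0.6, 0.5]
width: 0.007
finger_force: 0.0
```

Run:
```python
from h import *
p=get_image("wrist");s=observe();print(s["eef_pos"],s["ft_force"])
t=get_image("scene");
cv2.imwrite("pics/e.png",np.hstack([cv2.resize(p["img"][100:300,150:350],(400,400)),cv2.resize(t["img"][140:290,140:290],(400,400))])[:,:,::-1])
```

```text
[517.80516611 -88.12570771 107.84462216] [0.69561918 0.05363826 0.28122717]
```

View pics/e.png

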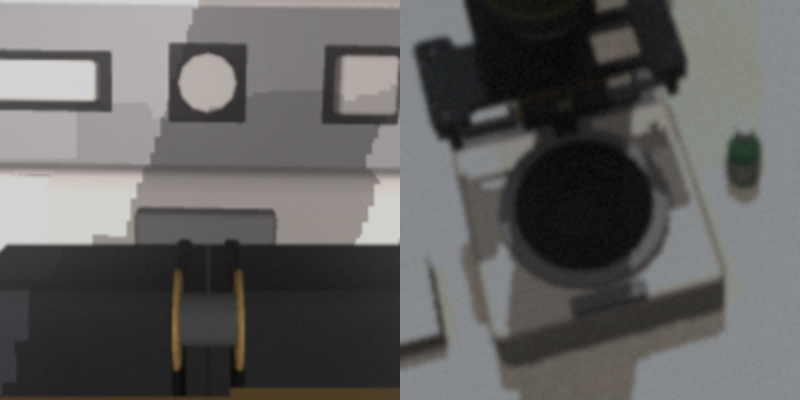

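Emit:
apply_moves --motion '[-0.06,0,-0.3,0,-0.42,0,-0.06,0,-0.3,0,-0.42,0,0,0,-0.1,0,0,0,0,0,0,0,0,0,0,0,0,0,0,0]'

```text
clock: 6.65
eef_pos: [514.7, -88.6, 83.0]
ee_rot: [-0.016, 1.0, 0.0, 0.0]
ft_force: [-6.1, 1.7, 20.9]
width: 0.009
finger_force: 10.3
```

Emit:
apply_moves --motion '[0,0,0.5,0,0,0,0,0,0.5,0,0,0,-0.46,0.48,0,0,0,0,-0.46,0.48,0,0,0,0,-0.46,0.48,0,0,0,0,0,0,0,0,0,0,0,0,0,0,0,0,0,0,0,0,0,0]'

```text
clock: 7.32
eef_pos: [458.5, -31.4, 120.1]
ee_rot: [-0.015, 1.0, -0.0, -0.0]
ft_force: [-0.1, -0.5, -0.1]
width: 0.004
finger_force: 0.0
```

Run:
```python
from h import *
np.set_printoptions(precision=2,suppress=True)
p=get_image("wrist");s=observe();c=cam(p,s);print(s["eef_pos"],s["ft_force"])
for q in["square_top","bar_top","round_top","lid_push"]:
    print(q,[(x["pixel"],x["score"],atz(c,x["pixel"],62)) for x in tip_of(q,p)[:2]])
t=get_image("top");ct=cam(t)
for q in["lid_push","square_top","bar_top"]: print(q,[(x["pixel"],x["score"],atz(ct,x["pixel"],83 if q[0]=="l" else 62)) for x in tip_of(q,t)[:2]])
cv2.imwrite("pics/f.png",np.hstack([cv2.resize(p["img"][60:320,60:400],None,fx=1.3,fy=1.3),cv2.resize(t["img"][100:280,230:400],(338,338))[:, :]])[:,:,::-1] if int(260*1.3)==338 else p["img"])
```

```text
[458.47 -31.76 120.02] [ 0.25  0.13 -0.1 ]
square_top [([257.3, 207.6], 0.75, array([458.61, -28.9 ,  62.  ]))]
bar_top [([109.3, 205.0], 0.91, array([ 459.94, -148.85,   62.  ]))]
round_top [([180.7, 205.2], 0.8, array([458.4 , -91.02,  62.  ]))]
lid_push []
lid_push []
square_top []
bar_top []
```

View pics/f.png

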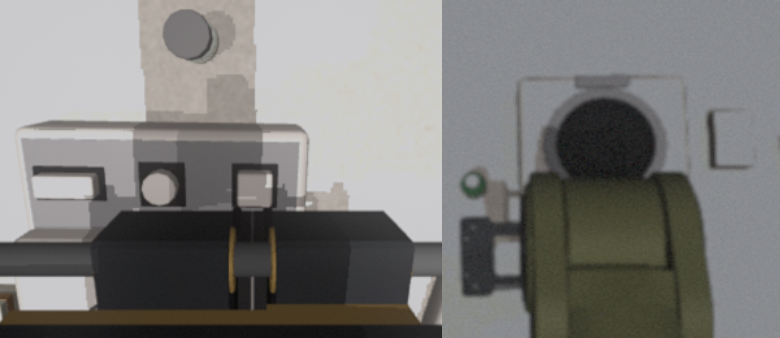

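Emit:
apply_moves --motion '[0,0.04,-0.6,0,0,0,0,0,-0.6,0,0,0,0,0,-0.2,0,0,0,0,0,-0.2,0,0,0,0,0,-0.15,0,0,0,0,0,0,0,0,0,0,0,0,0,0,0]'

```text
clock: 8.35
eef_pos: [456.0, -29.2, 55.1]
ee_rot: [-0.015, 1.0, 0.002, -0.005]
ft_force: [-25.4, -0.3, 60.4]
width: 0.003
finger_force: 29.8
```

Emit:
apply_moves --motion '[0,0,0.5,0,0,0,0,0,0.75,0,0,0,0.01,-0.75,0,0,0,0,0.01,-0.75,0,0,0,0,0.01,-0.75,0,0,0,0,0.01,-0.75,0,0,0,0,0,0,0,0,0,0,0,0,0,0,0,0,0,0,0,0,0,0]'

```text
clock: 9.1
eef_pos: [459.0, -148.8, 99.7]
ee_rot: [-0.016, 1.0, 0.0, -0.001]
ft_force: [-0.4, -0.3, -0.4]
width: 0.003
finger_force: 0.0
```

Run:
```python
from h import *
np.set_printoptions(precision=2,suppress=True)
p=get_image("wrist");s=observe();c=cam(p,s);print(s["eef_pos"],s["ft_force"])
for q in["square_top","bar_top","round_top"]:
    print(q,[(x["pixel"],x["score"],atz(c,x["pixel"],62)) for x in tip_of(q,p)[:2]])
cv2.imwrite("pics/g.png",cv2.resize(p["img"][60:320,100:512],None,fx=1.8,fy=1.8)[:,:,::-1])
```

```text
[ 459.06 -148.12   99.54] [ 0.71  0.72 -0.17]
square_top [([409.0, 218.2], 0.97, array([457.34, -32.43,  62.  ]))]
bar_top [([249.3, 218.6], 0.89, array([ 461.4 , -151.32,   62.  ]))]
round_top [([335.3, 219.9], 0.98, array([460.41, -87.18,  62.  ]))]
```

View pics/g.png

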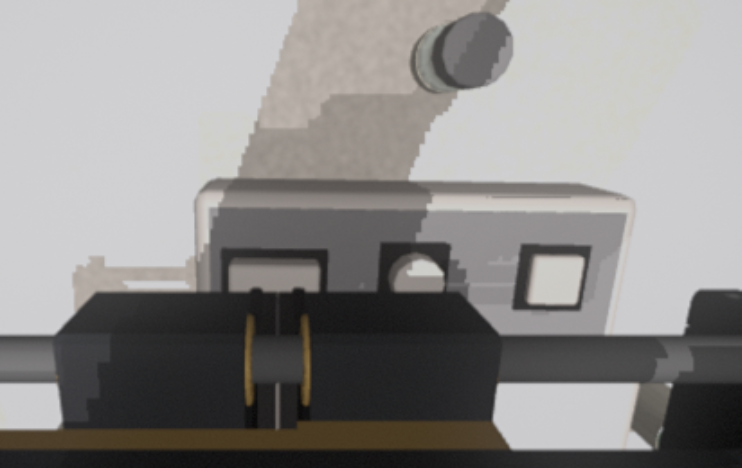

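Emit:
apply_moves --motion '[0.02,-0.02,-0.4,0,0,0,0,0,-0.4,0,0,0,0,0,-0.2,0,0,0,0,0,-0.14,0,0,0,0,0,0,0,0,0,0,0,0,0,0,0]'

```text
clock: 9.8
eef_pos: [459.5, -148.9, 55.9]
ee_rot: [-0.016, 1.0, 0.002, -0.002]
ft_force: [-8.1, 4.1, 22.1]
width: -0.0
finger_force: 11.1
```

Emit:
apply_moves --motion '[0,0,0.5,0,0,0,0,0,1,0,0,0,0,0,1,0,0,0,0,0,1,0,0,0,0,0,1,0,0,0,0,0,0,0,0,0,0,0,0,0,0,0]'

```text
clock: 10.38
eef_pos: [461.1, -150.0, 236.4]
ee_rot: [-0.016, 1.0, 0.0, 0.002]
ft_force: [0.2, 0.6, -1.0]
width: 0.007
finger_force: 0.0
```

Run:
```python
from h import *
np.set_printoptions(precision=2,suppress=True)
p=get_image("wrist");s=observe();print(s["eef_pos"],s["ft_force"])
t=get_image("scene")
cv2.imwrite("pics/i.png",np.hstack([cv2.resize(p["img"][60:260,150:350],(400,400)),cv2.resize(t["img"][120:290,120:290],(400,400))])[:,:,::-1])
```

```text
[ 459.83 -149.71  234.35] [-0.06 -0.84 -1.12]
```

View pics/i.png

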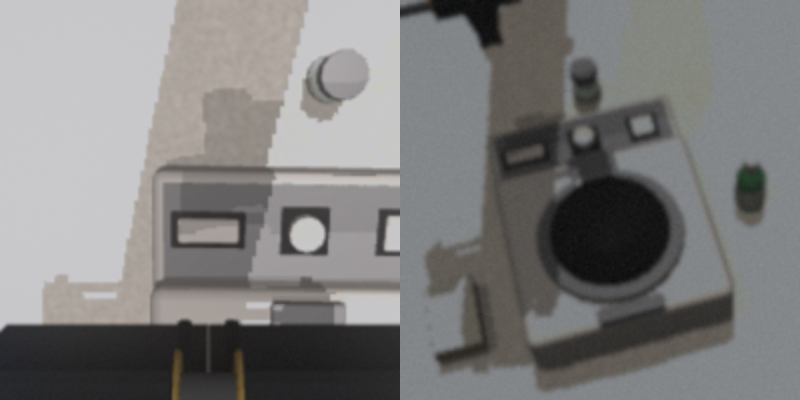

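The last picture shows the lid level, with its tab at the front edge. The bar and square keys are down, the round key is still raised, and the vial, dropper and carton are in place.

```bash
python3 -c "
from cell import *
print(finish_job())"
```

```text
the job is handed in; nothing more can be done
None
```

I pushed the lid shut, then pressed the square key and then the bar key fully down. I did not press the round key or touch the things standing around the centrifuge, and I handed the job in at about 10.5 s on the robot's clock.

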